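# Dock a sensor cartridge and hold a tweezer meter's tips in its two contact wells

### The arm

A 7-joint arm with a two-finger parallel gripper is mounted at the origin on a cart in front of the work surface, level with it; the furniture and walls round the work are solid. World frame = base frame: x ahead of the robot, y to its left, z up, the work surface at z = 0. Lengths are in m, angles in rad, forces in N, time in s.
With the tool pointing down it reaches from about 0.35 to 0.9 m from the base axis. Payload 8.1 kg.
Tool frame: the origin (TCP) lies midway between the tips of the shut fingers; the grasp point (between the pads) lies behind it (arm.tcp_to_grasp is the z of the grasp point in the tool frame, in m); z points along the fingers, y is the line along which they close (so a half turn about z gives the same grasp; the last joint's range is limited). The gripper opens to 92 mm and grips with 3 to 60 N. Pads are 19 mm wide; open, the fingers measure 130 mm over their backs; the gripper's body (75 mm by 190 mm) begins 47 mm behind the grasp point.
Start: joints at [1.118, 0.434, 0.025, 1.573, -0.012, 1.134, -0.075], TCP at [0.214, -0.587, 0.227] pointing down, gripper open.
Joint ranges: [-2.62, 2.62], [-0.44, 2.09], [-1.27, 1.32], [0.08, 2.57], [-1.32, 4.46], [0.12, 2], [-2.74, 2.74]. Speed limits (rad/s): [2.22, 2.22, 3.01, 3.01, 3.14, 3.14, 3.14].

### API

Orientations are given as a rotation vector (axis times angle).
In Python, from cell import readout, vision, arm gives the robot as it stands.
- The arm moves only by the tool carry_out, never from a script. Its argument "increments" is one flat list of numbers, 6 for each row, row after row: the shift along the world's x, y, z in mm, then the turn, a rotation vector about the world's x, y, z in rad. In form: [tx, ty, tz, wx, wy, wz, tx, ty, tz, wx, wy, wz, ...]. A call has 1 to 20 rows; each row shifts and turns the commanded pose from where the row before left it; what a row does not reach is not made up. A row lasts 1/8 s, in which the tool goes at most 62.5 mm and 10.7 degrees, less where a joint would pass 70% of its speed; a pose out of reach is approached as far as the arm can. A call with a gripper value outside its range is refused whole. "grip" is the closure, from 0 (fully open) to 1 (shut), set as the call begins (left out, the last holds). The fingers move at their own pace and stop on an object; "newtons" is the grip in N (left out, the last holds). Time passes only in rows, so rows that do not move let the fingers close. It gives the time, the measured TCP pose, the force, the opening and the grip force at its end, in the units of the state.
- readout.observe(): the state, without advancing time (a new reading comes with each control period).
- vision.get_image(name): name is "side" or "top"; returns the picture (480x640x3 uint8, red, green, blue); there is no depth.
- vision.calibration(name): a dict with "fov_y" (degrees; the focal length in pixels is half the picture's height over the tangent of half this angle, whatever the lens; pixels are square), "cx", "cy" (the principal point, pixels), "pose" (4x4, takes a point from camera to world coordinates). Camera axes: x right, y up, looking along -z (the intrinsics and any distortion apply to the point x, -y, -z); pixel columns grow to the right and rows downward; lengths in m; the calibration is good to about 2 mm. A picture is of the moment at which its call begins. calibration takes no time and is no camera call.
- arm.sign_off(): hands the job in; it is judged then, once.
The state is a dict: "clock": time; "joints": joint angles; "dq": joint speeds; "joint_efforts": joint torques, N m; "position": TCP position; "ee_rot": TCP orientation; "force": force on the tool from outside, world axes, zero at the start; "ft_torque": the same for the moment, N m; "width": opening from 0.0 (shut) to 1.0 (fully open); "gripper_force": force on a finger pad.
Only numpy, scipy, OpenCV 4.12 (cv2) and the standard library are available. Lean on these libraries where they do the work, as an engineer would, in place of code of your own. Each camera call takes 0.05 s, during which the arm holds its last target. There are 200 camera calls.

### The job

Slide the white sensor cartridge, nose first and wells up, fully home into the slot of the grey bench reader and leave it there. Then take the tweezer meter out of its rest block, squeeze it until its two tips are as far apart as the cartridge's two wells, and dip one tip into the middle of each well, clear of the walls and without pressing on the coated floor. Hold tips and gap steady there for a good two seconds while it reads, and finish still holding the tweezers squeezed like that; disturb nothing else.

Things in the scene. Friction and masses are not known exactly. Their poses are not given: they have to be found in the camera images.
- cartridge: White plastic sensor cartridge, a flat slab 100 x 50 x 12 mm, 60 g, loose on the bench, wells up. Origin: centre of its underside; x along its length to the nose that enters the slot, z up. Two round wells side by side across the middle of its top, a finger fin on the tail. Thin copper tracks run from the wells to the nose; a thin line across the top meets the slot's mouth when it is home.
- fin (a point): Middle of the cartridge's finger fin: 32 mm long (along the cartridge's x), 10 mm thick (along y), from 12 to 29 mm above the underside; this point is 31 mm behind the cartridge's origin, 20 mm above the underside. Axes as the cartridge. Pinch it across its thickness from above; the space beside it above the slab is free.
- well_left (a point): Centre of the mouth of the left well (+y side), at the cartridge's top face, 11 mm from its midline. The well is 12 mm across and 7 mm deep, its floor (a copper disc) 5 mm above the underside. Axes as the cartridge.
- well_right (a point): The same of the right well (-y side). The well centres are 22 mm apart: this is the gap to set.
- dock: Fixed grey bench reader, slot facing the robot, raked console with screen and three keys on top. Origin: on the bench under the middle of the slot's mouth; x points into the slot, z up. Body 112 mm deep behind the mouth, 122 mm wide, 38 mm high near the mouth, console 61 mm at the back. A black base plate 8 mm thick, 110 mm wide, reaches 60 mm out before the mouth: the cartridge slides on it.
- dock_mouth (a point): Middle of the lower edge of the slot's mouth, on top of the base plate (8 mm above the bench). x points into the slot. Slot 52 mm wide, 14.5 mm high, stop 30 mm behind this point. Two slanted lead-in blades, 13.5 mm high, stand left and right of the mouth and reach 15 mm out of it, widening to about 68 mm.
- dock_home (a point): Where the cartridge's origin is when its nose touches the stop: 20 mm in front of the mouth, on the base plate. Same axes as the dock; the cartridge's x points along this x. The wells then lie just at this point's x, 20 mm in front of the mouth, and stay open above.
- rest: Fixed grey plastic rest block 36 x 78 x 38 mm (x, y, z), origin in the centre of its underside. Pocket from above 12.5 x 56 mm (x, y), 30 mm deep, floor 8 mm above the bench. The tweezers stand in it upright, tips down; their closing line is the block's y.
- tweezers: Loose tweezer meter, 42 g, 107 mm long, standing tips down: black head 16 x 19 x 24 mm on top with a small screen, two sprung steel arms 10 mm wide. Origin: midway between the relaxed tips at their lower ends; z up to the head, y the line on which the arms close. The arms hinge in the head 101 mm above the origin, 8 mm either side. Relaxed: 44 mm over the grip pads, 46 mm between the tips.
- tip_left (a point): Lowest point of the left tip (+y arm), a round steel pin 3 mm thick with a ball end.
- tip_right (a point): Lowest point of the right tip (-y arm). The distance of the two tip points is the tip gap, from axis to axis of the pins.
- grip_left (a point): Middle of the outer face of the left arm's black ribbed grip pad, 12 mm wide (x), 18 mm high, 61 mm above the tips; the head's top is 46 mm higher. Squeezed to 34.6 mm over the pads, the tips are 22 mm apart and the pads parallel (2.5 mm of tip gap for each mm over the pads); the spring pushes back in proportion to the squeeze, about 5 N there.
- grip_right (a point): Middle of the outer face of the right arm's grip pad.
- pot: Bystander: white specimen pot, 48 mm across, 83 mm high. Origin: centre of its underside. Leave it alone.
- slide_box: Bystander: slide box 98 x 110 x 45 mm. Origin: centre of its underside. Leave it alone.
- label_roll: Bystander: label roll, 80 mm across, 27 mm high. Origin: centre of its underside. Leave it alone.
Not all that is in view belongs to the job. What is meant by the cartridge is not green, purple or yellow, and is the larger of those in its own colour.

How it is judged:
By the outcome, as a careful person would: the job done as asked, in the order asked, and still so for the second after the job is handed in, while the arm keeps its last pose, push and grip.
It also fails if it takes over 67 s, if anything falls off the work surface, if the arm or the gripper's body presses on something with over 40 N, if the wrist force passes 120 N, or if a joint passes its speed limit or range.

## Working session

There is one attempt and no reset: what is moved stays moved. The work goes in short steps, Python scripts to look and compute and a tool call to move; the robot and the scene stay as the last step left them, time stands still between calls to the robot, and variables do not carry over. Pictures are saved under pics/ and viewed, at most 10 in all, crops included, and the job is handed in when it is done.

Besides the shell and the picture viewer there is one more tool, called after "Call:" by a JSON object that holds its "op" and its "data". carry_out: Moves the arm, as the interface text tells. Its arguments: {"type":"object","properties":{"increments":{"type":"array","items":{"type":"number"}},"grip":{"type":"number"},"newtons":{"type":"number"}},"required":["increments"]}

```bash
mkdir -p pics; ls; python3 - <<'E'
from cell import readout, vision, arm
import cv2
for n in("top","side"):
    cv2.imwrite(f"pics/{n}0.png",vision.get_image(n)[:,:,::-1]); print(n,vision.calibration(n))
print(readout.observe(), arm.tcp_to_grasp)
E
```

```text
pics
top {'fov_y': 43.07669340120328, 'cx': 316.08189876105183, 'cy': 244.72533298904656, 'pose': array([[-3.12058593e-02,  9.79580879e-01, -1.98613938e-01,
         2.12083550e-01],
       [-9.99512593e-01, -3.04089445e-02,  7.06208616e-03,
         3.74348389e-02],
       [ 8.78244352e-04,  1.98737510e-01,  9.80052361e-01,
         1.65106312e+00],
       [ 0.00000000e+00,  0.00000000e+00,  0.00000000e+00,
         1.00000000e+00]])}
side {'fov_y': 44.45669272677794, 'cx': 313.62484079742137, 'cy': 253.90347510916595, 'pose': array([[ 0.99744542,  0.04332806, -0.0567919 ,  0.48538725],
       [-0.06921462,  0.38963457, -0.91836498, -1.26861271],
       [-0.01766289,  0.91994977,  0.39163815,  0.60682793],
       [ 0.        ,  0.        ,  0.        ,  1.        ]])}
{'clock': 0.1, 'joints': array([ 1.1184376 ,  0.43514882,  0.02495707,  1.57400198, -0.01160986,
        1.13399441, -0.07510441]), 'dq': array([ 8.75221211e-05, -8.04715979e-04, -2.12988981e-04, -3.26559509e-03,
       -6.77614622e-04, -6.96110523e-04,  1.19795732e-05]), 'joint_efforts': array([ 2.42943352e-03, -6.69133759e+01,  9.87593047e-01, -3.15147686e+01,
       -6.05520420e-02,  3.74202139e-02, -1.90351095e-06]), 'position': array([ 0.21397548, -0.58674433,  0.22602764]), 'ee_rot': array([-3.09235140e+00, -5.46269273e-01,  5.57032196e-04]), 'force': array([-0.75779275,  0.13339004, -0.34726188]), 'ft_torque': array([-0.03781171, -0.03758384, -0.05433967]), 'gripper_force': 0.0, 'width': 0.997232273220218} -0.0188
```

View pics/top0.png

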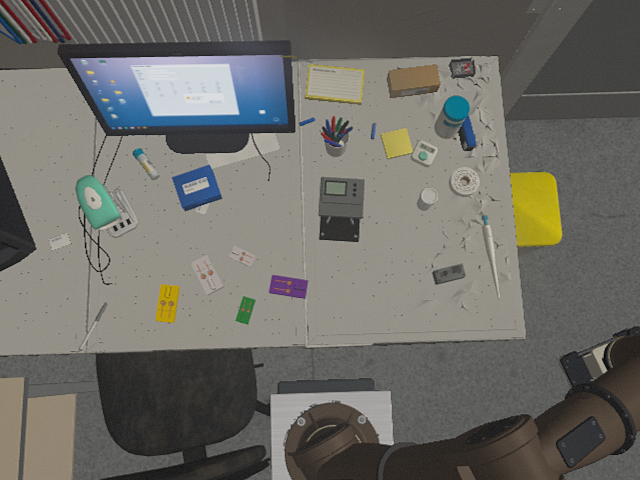

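View pics/side0.png

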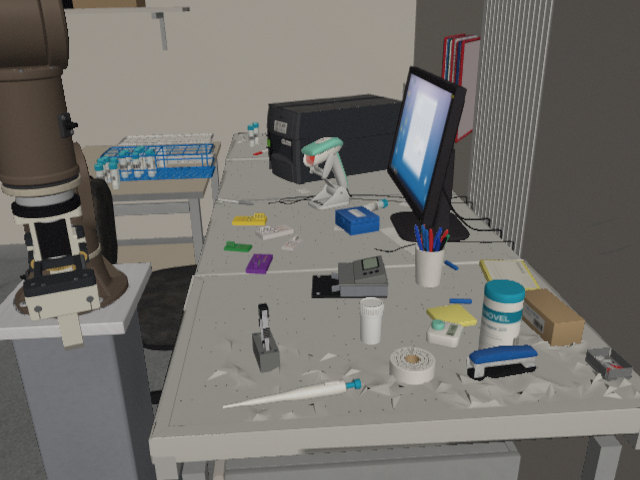

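Top view: two white cartridges, at (208,274), the larger, and (243,256), the smaller. Yellow (167,303), green (245,310) and purple (288,287) are ruled out by colour, so the one meant is (208,274). The dock is at (341,208) and the rest with the tweezers at (449,273). I'll confirm in an enlarged crop.

```bash
python3 - <<'E'
import cv2,numpy as np
t=cv2.imread("pics/top0.png")
def crop(im,x,y,w,h,s): return cv2.resize(im[y:y+h,x:x+w],None,fx=s,fy=s,interpolation=cv2.INTER_CUBIC)
a=crop(t,180,235,80,60,5)   # 400x300
b=crop(t,305,165,80,60+20,5)[:400] # 400x400
c=crop(t,420,245,80,60,5)
o=np.zeros((600,800,3),np.uint8)
o[:300,:400]=a;o[300:,:400]=c;o[:400,400:]=b
cv2.imwrite("pics/c1.png",o)
E
```

```text
(no output)
```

View pics/c1.png

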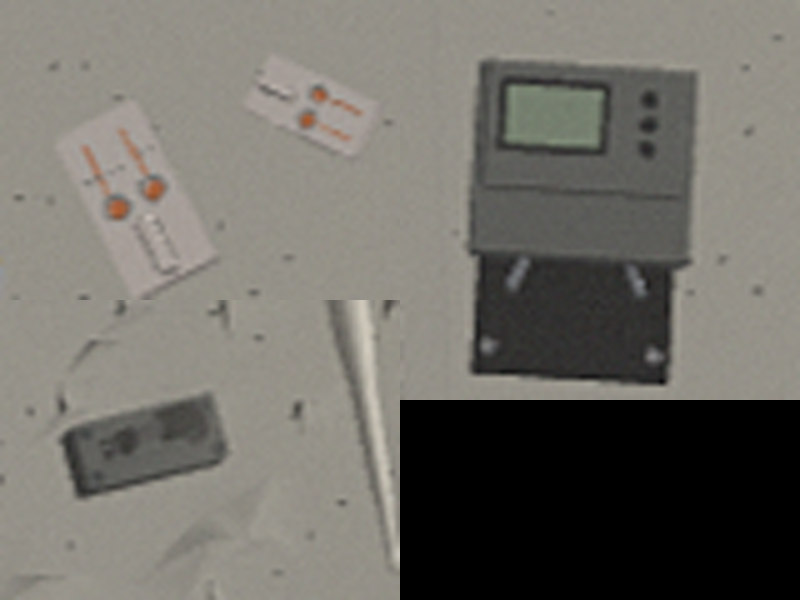

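```bash
python3 - <<'E'
import cv2,numpy as np
t=cv2.imread("pics/side0.png")
def crop(im,x,y,w,h,s): return cv2.resize(im[y:y+h,x:x+w],None,fx=s,fy=s,interpolation=cv2.INTER_CUBIC)
o=np.zeros((600,800,3),np.uint8)
o[:200,:400]=crop(t,240,215,80,40,5)
o[200:500,:500]=crop(t,305,250,100,60,5)
o[:,500:]=crop(t,240,290,60,100,6)[:,:300]  # 360x600
cv2.imwrite("pics/c2.png",o)
E
```

```text
(no output)
```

View pics/c2.png

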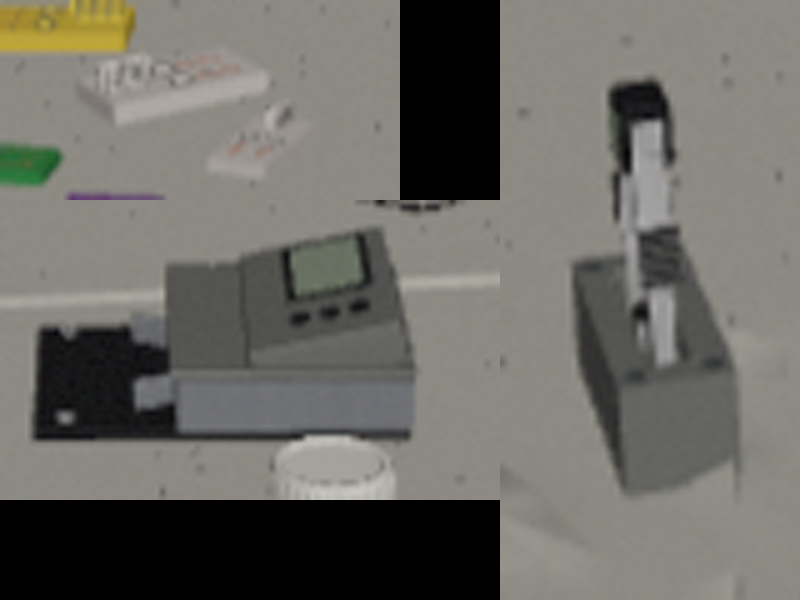

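```bash
cat > h.py <<'E'
import numpy as np
from scipy.optimize import least_squares
from cell import vision
C={n:vision.calibration(n) for n in("top","side")}
def proj(n,P):
    c=C[n];f=240/np.tan(np.radians(c["fov_y"]/2));T=np.linalg.inv(c["pose"])
    p=np.atleast_2d(P)@T[:3,:3].T+T[:3,3]
    return np.c_[c["cx"]+f*p[:,0]/-p[:,2],c["cy"]-f*p[:,1]/-p[:,2]]
def place(q,L):
    c,s=np.cos(q[2]),np.sin(q[2]);L=np.atleast_2d(L)/1e3
    return np.c_[q[0]+c*L[:,0]-s*L[:,1],q[1]+s*L[:,0]+c*L[:,1],L[:,2]]
def fit(obs,q0):  # obs: (cam,(u,v),(local mm))
    f=lambda q:np.concatenate([(proj(n,place(q,l))[0]-uv) for n,uv,l in obs])
    r=least_squares(f,q0,x_scale=[.1,.1,1],loss="soft_l1")
    print(np.round(r.x,4),np.round(np.degrees(r.x[2]),1));print(np.round(f(r.x).reshape(-1,2),1).tolist());return r.x
E
cat > m.py <<'E'
from h import *
def tr(x0,y0,s,ox=0,oy=0): return lambda u,v:(x0+(u-ox+.5)/s-.5,y0+(v-oy+.5)/s-.5)
a=tr(180,235,5);b=tr(305,165,5,400);c=tr(420,245,5,0,300)
A=tr(240,215,5);B=tr(305,250,5,0,200);R=tr(240,290,6,500)
t,s="top","side"
fit([(t,a(117,208),(0,11,12)),(t,a(153,188),(0,-11,12)),(t,a(57,145),(50,25,12)),(t,a(135,99),(50,-25,12)),(t,a(214,253),(-50,-25,12)),
 (s,A(78,85),(-50,25,12)),(s,A(115,108),(-50,-25,12)),(s,A(268,72),(50,-25,12)),(s,A(225,48),(50,25,12))],[.3,.3,.4])
fit([(t,b(474,374),(-60,55,8)),(t,b(667,384),(-60,-55,8)),(t,b(471,251),(0,61,38)),(t,b(690,265),(0,-61,38)),(t,b(480,60),(112,61,61)),(t,b(697,70),(112,-61,61)),
 (s,B(33,432),(-60,-55,8)),(s,B(40,327),(-60,55,8)),(s,B(178,375),(0,-61,38)),(s,B(165,266),(0,61,38))],[.5,0,0])
q=fit([(t,c(213,394),(18,-39,38)),(t,c(228,454),(-18,-39,38)),(s,R(573,263),(-18,39,38)),(s,R(622,380),(-18,-39,38)),(s,R(738,368),(18,-39,38)),(s,R(627,494),(-18,-39,0)),(s,R(690,260),(18,39,38))],[.3,-.4,.2])
print("tweezer head px top",c(185,422),proj(t,place(q,(0,0,115))),"side",R(640,87),proj(s,place(q,(0,0,115))), "pad",R(661,257),proj(s,place(q,(0,-22,69))))
E
python3 m.py
```

```text
[0.4711 0.3249 0.4917] 28.2
[[0.5, 0.2], [0.4, 0.2], [-0.6, -0.4], [-0.0, -0.1], [1.4, 0.5], [-0.5, -2.0], [0.1, -1.5], [0.2, -1.4], [0.3, -1.4]]
[ 0.6157 -0.0442 -0.0801] -4.6
[[0.2, -0.2], [1.4, -0.3], [-0.3, 0.6], [0.5, -0.1], [-0.1, -3.0], [1.2, -2.9], [0.3, -1.8], [-0.5, -1.5], [-1.9, -1.5], [-0.7, -2.0]]
[ 0.4513 -0.3328  0.2001] 11.5
[[0.7, -0.5], [1.4, 0.4], [0.3, -1.4], [-0.2, 0.7], [0.3, -0.5], [0.1, -0.2], [-0.5, -3.8]]
tweezer head px top (456.6, 269.0) [[457.28931456 268.0384515 ]] side (262.9166666666667, 304.0833333333333) [[263.27047498 303.84569148]] pad (266.4166666666667, 332.4166666666667) [[266.9298338  332.21863277]]
```

Corrected reading: cartridge centre ≈(0.471,0.325), yaw 28°; mouth ≈(0.616,-0.044), yaw -4.6°; rest ≈(0.451,-0.333), yaw ≈12°. I'll go above the fin at ≈(0.444,0.310).

Call:
{"op": "carry_out", "data": {"increments": [20.6,28.7,0,0,0,0,20.6,28.7,0,0,0,0,20.6,28.7,0,0,0,0,20.6,28.7,0,0,0,0,20.6,28.7,0,0,0,0,20.6,28.7,0,0,0,0,20.6,28.7,0,0,0,0,20.6,28.7,0,0,0,0,20.6,28.7,0,0,0,0,20.6,28.7,0,0,0,0], "grip": 0.35, "newtons": 25}}

```text
clock: 1.35
position: [0.4205, -0.2991, 0.2265]
ee_rot: [-3.093, -0.546, 0.001]
force: [0.0, -0.3, -0.2]
width: 0.648
gripper_force: 0.0
```

Call:
{"op": "carry_out", "data": {"increments": [1.2,30.5,0,0,0,0.0072,1.2,30.5,0,0,0,0.0072,1.2,30.5,0,0,0,0.0072,1.2,30.5,0,0,0,0.0072,1.2,30.5,0,0,0,0.0072,1.2,30.5,0,0,0,0.0072,1.2,30.5,0,0,0,0.0072,1.2,30.5,0,0,0,0.0072,1.2,30.5,0,0,0,0.0072,1.2,30.5,0,0,0,0.0072,1.2,30.5,-6,0,0,0.0072,1.2,30.5,-6,0,0,0.0072,1.2,30.5,-6,0,0,0.0072,1.2,30.5,-6,0,0,0.0072,1.2,30.5,-6,0,0,0.0072,1.2,30.5,-6,0,0,0.0072,1.2,30.5,-6,0,0,0.0072,1.2,30.5,-6,0,0,0.0072,1.2,30.5,-6,0,0,0.0072,1.2,30.5,-6,0,0,0.0072]}}

```text
clock: 3.85
position: [0.444, 0.3106, 0.1662]
ee_rot: [3.046, 0.768, -0.001]
force: [1.2, -0.5, -0.0]
width: 0.65
gripper_force: 0.0
```

Call:
{"op": "carry_out", "data": {"increments": [0,0,-30,0,0,0,0,0,-30,0,0,0,0,0,-25,0,0,0,0,0,-18,0,0,0,0,0,-10,0,0,0,0,0,0,0,0,0]}}

```text
clock: 4.6
position: [0.444, 0.3097, 0.0534]
ee_rot: [3.046, 0.768, -0.001]
force: [-1.5, 0.2, 0.1]
width: 0.65
gripper_force: 0.0
```

```bash
python3 - <<'E'
from h import *
import cv2
def crop(im,x,y,w,h,s): return cv2.resize(im[y:y+h,x:x+w],None,fx=s,fy=s,interpolation=cv2.INTER_CUBIC)
a=vision.get_image("side")[:,:,::-1];b=vision.get_image("top")[:,:,::-1]
o=np.vstack([crop(a,230,200,100,50,6),crop(b,180,230,100,50,6)])
cv2.imwrite("pics/c3.png",o)
from cell import readout
p=readout.observe()["position"];print(p,proj("side",p),proj("top",p))
E
```

```text
[0.44451673 0.31020463 0.05435942] [[264.11366703 216.79345316]] [[209.78043204 281.73437986]]
```

View pics/c3.png

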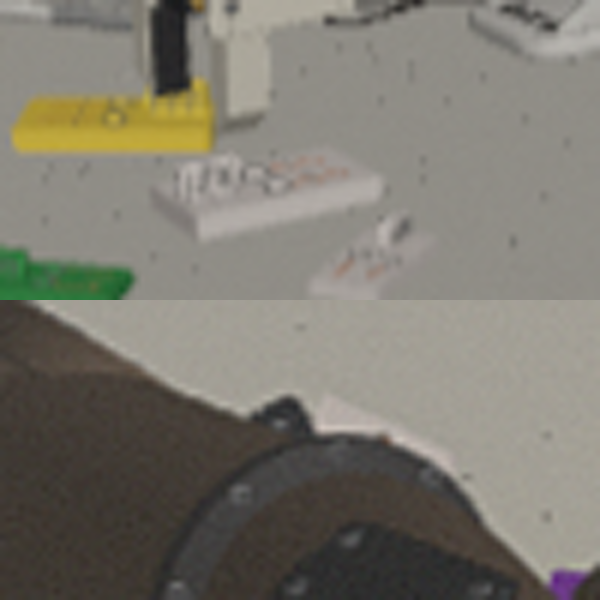

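Crop: the side view shows the fin at crop (205,178) and the finger tips at (172,95) and (240,120). Their midpoint lies straight above the fin, so it's aligned. I'll descend and pinch.

Call:
{"op": "carry_out", "data": {"increments": [0,0,-8,0,0,0,0,0,-10,0,0,0,0,0,-10,0,0,0,0,0,-7,0,0,0,0,0,-4,0,0,0,0,0,0,0,0,0], "grip": 0.6}}

```text
clock: 5.45
position: [0.444, 0.3098, 0.0144]
ee_rot: [3.046, 0.768, -0.001]
force: [0.1, -1.3, 0.3]
width: 0.402
gripper_force: 0.0
```

Call:
{"op": "carry_out", "data": {"increments": [0,0,0,0,0,0,0,0,0,0,0,0,0,0,0,0,0,0,0,0,0,0,0,0,0,0,0,0,0,0,0,0,0,0,0,0], "grip": 1, "newtons": 25}}

```text
clock: 6.2
position: [0.4443, 0.3099, 0.0149]
ee_rot: [-3.046, -0.768, -0.0]
force: [-1.0, -0.7, 4.5]
width: 0.108
gripper_force: 25.0
```

Call:
{"op": "carry_out", "data": {"increments": [0,0,8,0,0,0,0,0,20,0,0,0,0,0,24,0,0,0,3.2,-21.5,0,0,0,-0.0359,3.2,-21.5,0,0,0,-0.0359,3.2,-21.5,0,0,0,-0.0359,3.2,-21.5,0,0,0,-0.0359,3.2,-21.5,0,0,0,-0.0359,3.2,-21.5,0,0,0,-0.0359,3.2,-21.5,0,0,0,-0.0359,3.2,-21.5,0,0,0,-0.0359,3.2,-21.5,0,0,0,-0.0359,3.2,-21.5,0,0,0,-0.0359,3.2,-21.5,0,0,0,-0.0359,3.2,-21.5,0,0,0,-0.0359,3.2,-21.5,0,0,0,-0.0359,3.2,-21.5,0,0,0,-0.0359,3.2,-21.5,0,0,0,-0.0359,3.2,-21.5,0,0,0,-0.0359]}}

```text
clock: 8.57
position: [0.4956, -0.0356, 0.0667]
ee_rot: [3.139, -0.13, 0.0]
force: [0.2, 0.6, -1.0]
width: 0.109
gripper_force: 25.0
```

Call:
{"op": "carry_out", "data": {"increments": [0,0,-15,0,0,0,0,0,-12,0,0,0,0,0,-6,0,0,0,0,0,0,0,0,0]}}

```text
clock: 9.07
position: [0.4949, -0.0334, 0.0331]
ee_rot: [-3.139, 0.124, 0.002]
force: [-0.2, -0.8, 0.0]
width: 0.106
gripper_force: 25.0
```

```bash
python3 - <<'E'
from h import *
import cv2
def crop(im,x,y,w,h,s): return cv2.resize(im[y:y+h,x:x+w],None,fx=s,fy=s,interpolation=cv2.INTER_CUBIC)
a=vision.get_image("side")[:,:,::-1];b=vision.get_image("top")[:,:,::-1]
cv2.imwrite("pics/side4.png",a);cv2.imwrite("pics/top4.png",b)
o=np.vstack([crop(a,270,240,130,65,6)[:,:780][:300],crop(b,280,200,130,50,6)])
cv2.imwrite("pics/c4.png",o)
from cell import readout
p=readout.observe()["position"];print(p,proj("side",p),proj("top",p))
E
```

```text
[ 0.49544687 -0.03366147  0.03378416] [[285.40005035 273.58785474]] [[338.60021538 260.16061616]]
```

View pics/c4.png

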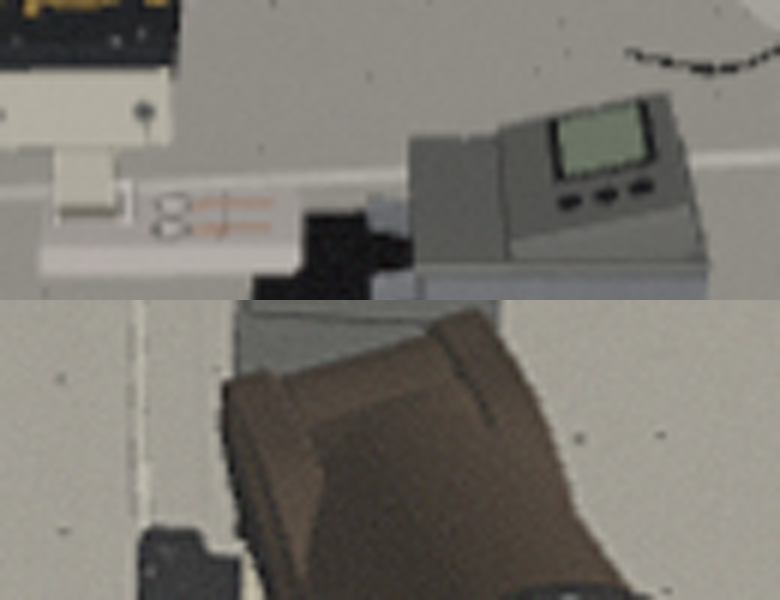

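Side crop: the cartridge is held level, with its nose right corner at crop (303,252), tail right corner at (42,246) and wells at (172,204) and (170,230). The slot lies straight ahead. I'll check the alignment numerically.

```bash
python3 - <<'E'
from h import *
c=lambda u,v:np.array((270+(u+.5)/6-.5,240+(v+.5)/6-.5))
def run(obs,q0,z,yaw=None):
    s=[proj("side",[0,0,0])]
    f=lambda q:np.concatenate([(proj("side",place(q,(l[0],l[1],l[2]+z)))[0]+[0,1.5]-c(*uv)) for uv,l in obs])
    r=least_squares(f,q0,x_scale=[.1,.1,1]);print(r.x,np.degrees(r.x[2]),np.round(f(r.x),1))
run([((303,252),(50,-25,12)),((42,246),(-50,-25,12)),((172,204),(0,11,12)),((170,230),(0,-11,12)),((303,274),(50,-25,0)),((40,275),(-50,-25,0))],[.52,-.03,-.08],19)
# dock, same view
run([((412,266),(0,-61,38)),((706,265),(112,-61,38)),((408,138),(0,61,38))],[.61,-.04,-.08],0)
E
```

```text
[ 0.52569068 -0.0360938  -0.1011828 ] -5.797347676283963 [-0.2 -0.9 -0.6  0.2  0.5  0.4  0.4  0.1 -0.1  0.1 -0.   0.1]
[ 0.61558286 -0.04151263 -0.10516612] -6.025574665009648 [-0.8  0.1  1.   0.3 -0.2 -0.7]
```

Call:
{"op": "carry_out", "data": {"increments": [0,0,-6,0,0,0,0,0,-4.5,0,0,0,0,0,0,0,0,0,8,-0.7,0,0,0,0,8,-0.7,0,0,0,0,6,-0.5,0,0,0,0,6,-0.5,0,0,0,0,5,-0.4,0,0,0,0,5,-0.4,0,0,0,0,0,0,0,0,0,0]}}

```text
clock: 10.42
position: [0.5337, -0.0374, 0.0232]
ee_rot: [-3.139, 0.127, -0.0]
force: [0.5, -0.1, -1.0]
width: 0.108
gripper_force: 25.0
```

Call:
{"op": "carry_out", "data": {"increments": [5,-0.4,0,0,0,0,5,-0.4,0,0,0,0,5,-0.4,0,0,0,0,5,-0.4,0,0,0,0,0,0,0,0,0,0]}}

```text
clock: 11.05
position: [0.5538, -0.039, 0.0232]
ee_rot: [-3.139, 0.127, -0.0]
force: [-0.0, -0.1, -0.1]
width: 0.107
gripper_force: 25.0
```

Call:
{"op": "carry_out", "data": {"increments": [3,-0.24,0,0,0,0,3,-0.24,0,0,0,0,2,-0.16,0,0,0,0,1.5,-0.12,0,0,0,0,0,0,0,0,0,0]}}

```text
clock: 11.68
position: [0.563, -0.0397, 0.0232]
ee_rot: [3.139, -0.127, 0.0]
force: [-0.1, -0.8, -0.1]
width: 0.103
gripper_force: 25.0
```

Call:
{"op": "carry_out", "data": {"increments": [1,-0.08,0,0,0,0,1,-0.08,0,0,0,0,0,0,0,0,0,0]}}

```text
clock: 12.05
position: [0.5647, -0.0398, 0.0232]
ee_rot: [3.139, -0.127, -0.001]
force: [-0.2, 0.3, -0.3]
width: 0.105
gripper_force: 25.0
```

Call:
{"op": "carry_out", "data": {"increments": [1,-0.08,0,0,0,0,1,-0.08,0,0,0,0,0,0,0,0,0,0]}}

```text
clock: 12.42
position: [0.5648, -0.0398, 0.023]
ee_rot: [3.139, -0.126, -0.006]
force: [-7.6, 0.9, 6.1]
width: 0.105
gripper_force: 25.0
```

Contact at the predicted home: 7.6 N at x=0.5648. One more small push, relax, release.

Call:
{"op": "carry_out", "data": {"increments": [1,-0.08,-0.6,0,0,0,0,0,0,0,0,0]}}

```text
clock: 12.68
position: [0.5648, -0.0398, 0.0229]
ee_rot: [3.138, -0.126, -0.008]
force: [-13.0, 1.0, 15.7]
width: 0.103
gripper_force: 25.0
```

Call:
{"op": "carry_out", "data": {"increments": [-1,0.08,0,0,0,0,0,0,0,0,0,0]}}

```text
clock: 12.92
position: [0.5648, -0.0398, 0.0229]
ee_rot: [3.139, -0.126, -0.005]
force: [-9.7, 1.2, 11.0]
width: 0.106
gripper_force: 25.0
```

Call:
{"op": "carry_out", "data": {"increments": [0,0,0,0,0,0,0,0,0,0,0,0,0,0,0,0,0,0,0,0,0,0,0,0], "grip": 0.65}}

```text
clock: 13.42
position: [0.5671, -0.0401, 0.0226]
ee_rot: [-3.139, 0.127, -0.0]
force: [-0.8, 0.3, -0.0]
width: 0.349
gripper_force: 0.0
```

Call:
{"op": "carry_out", "data": {"increments": [0,0,10,0,0,0,0,0,20,0,0,0,0,0,25,0,0,0,0,0,30,0,0,0,0,-20,30,0,0,0,-15,-35,30,0,0,0.05,-15,-40,20,0,0,0.05,-15,-40,10,0,0,0.05,-15,-40,0,0,0,0.05,-15,-40,0,0,0,0.05,0,0,0,0,0,0]}}

```text
clock: 14.8
position: [0.4899, -0.2592, 0.1981]
ee_rot: [3.129, 0.256, -0.001]
force: [0.7, 0.1, -0.1]
width: 0.35
gripper_force: 0.0
```

```bash
python3 - <<'E'
from h import *
import cv2
def crop(im,x,y,w,h,s): return cv2.resize(im[y:y+h,x:x+w],None,fx=s,fy=s,interpolation=cv2.INTER_CUBIC)
a=vision.get_image("side")[:,:,::-1];b=vision.get_image("top")[:,:,::-1]
cv2.imwrite("pics/side5.png",a);cv2.imwrite("pics/top5.png",b)
o=np.hstack([np.vstack([crop(a,300,250,80,50,5),crop(b,300,195,80,60,5)]),crop(a,230,280,80,110,5)])
cv2.imwrite("pics/c5.png",o)
E
```

```text
(no output)
```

View pics/c5.png

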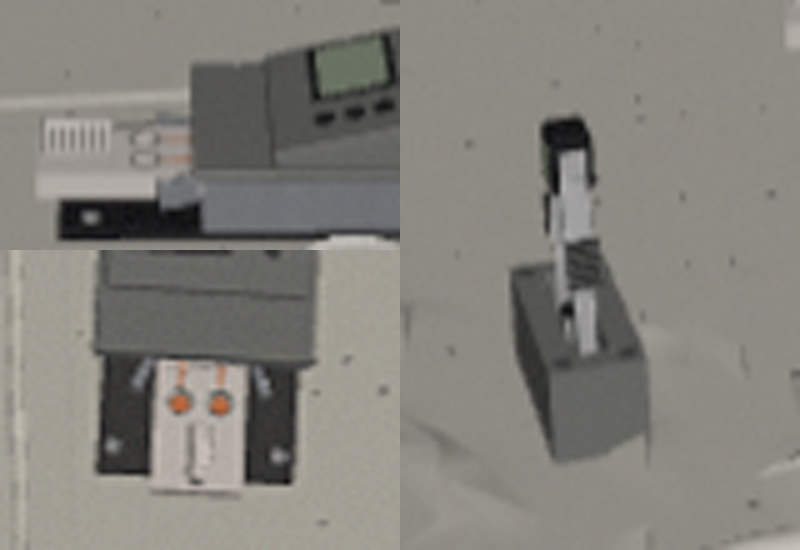

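Crop: the cartridge is fully home, with the line at the mouth (crop (200,365)), wells open at (180,402)/(220,404) and the nose between the blades. The tweezers still stand in the rest. Now I'll open and go above them.

Call:
{"op": "carry_out", "data": {"increments": [-10,-18.5,0,0,0,0.014,-10,-18.5,0,0,0,0.014,-10,-18.5,-15,0,0,0.014,-10,-18.5,-20,0,0,0.013,0,0,-20,0,0,0,0,0,0,0,0,0], "grip": 0}}

```text
clock: 15.65
position: [0.4518, -0.3272, 0.1417]
ee_rot: [-3.119, -0.354, 0.003]
force: [-0.8, -0.2, 0.2]
width: 0.956
gripper_force: 0.0
```

```bash
python3 - <<'E'
from h import *
import cv2
from cell import readout
def crop(im,x,y,w,h,s): return cv2.resize(im[y:y+h,x:x+w],None,fx=s,fy=s,interpolation=cv2.INTER_CUBIC)
a=vision.get_image("side")[:,:,::-1]
cv2.imwrite("pics/side6.png",a)
cv2.imwrite("pics/c6.png",crop(a,215,260,100,110,5))
p=readout.observe();P=p["position"];R=cv2.Rodrigues(p["ee_rot"])[0]
print(P,np.degrees(np.arctan2(R[1,0],R[0,0])))
c=lambda q:((q-[215,260]+.5)*5-.5).round(1)
for d in(.046,-.046): print(c(proj("side",P+R[:,1]*d)))
print(c(proj("side",P)))
# predicted wells in top5 crop, and tweezers fit
q=[.5957,-.0423,np.radians(-4.7)];w=place(q,[(0,11,20),(0,-11,20)]);print((proj("top",w)-[300,195]+.5)*5-.5+[0,250], (proj("side",w)-[300,250]+.5)*5-.5)
f=lambda x,b:np.r_[proj("top",[[x[0],x[1],.115]])[0]-(456.6,269.0),proj("side",[[x[0],x[1],.115]])[0]+[0,b]-(262.9,304.1)]
for b in(0,1.5): r=least_squares(f,[.45,-.33],args=(b,));print(r.x,r.fun)
E
```

```text
[ 0.45258464 -0.32747958  0.14275315] 12.96852212777242
[[272.  201.8]]
[[216.1  92.2]]
[[243.  144.9]]
[[182.77740434 401.53364351]
 [222.66743752 403.51644661]] [[146.41552746 134.80313429]
 [146.94840704 155.22047842]]
[ 0.45009071 -0.33172941] [ 0.31376824 -0.46429152 -0.32698108 -0.49752859]
[ 0.4501103  -0.32995637] [-0.37856872 -0.45058261 -0.30552069  0.53964764]
```

View pics/c6.png

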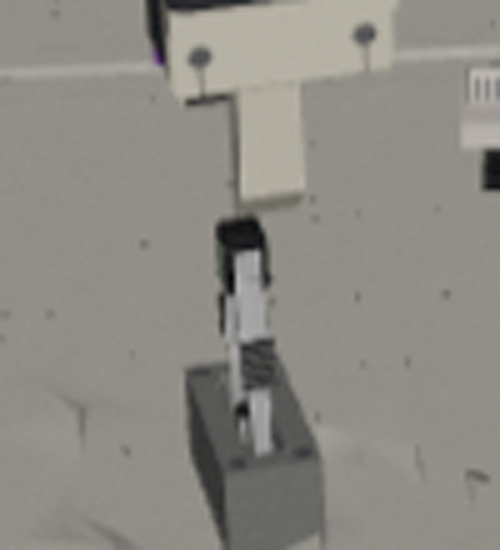

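Crop: the near finger tip is at (272,200), the tweezers head at (242,225) and the near pad at (258,363). The gripper sits about 3 mm off to +y, so I'll shift it and descend astride.

Call:
{"op": "carry_out", "data": {"increments": [-2,-3.5,0,0,0,0,0,0,-15,0,0,0,0,0,-20,0,0,0,0,0,-20,0,0,0,0,0,-20,0,0,0,0,0,-10,0,0,0,0,0,-5,0,0,0,0,0,0,0,0,0]}}

```text
clock: 16.7
position: [0.45, -0.3325, 0.0527]
ee_rot: [3.122, 0.352, 0.0]
force: [-0.5, 0.6, 0.2]
width: 1.001
gripper_force: 0.0
```

```bash
python3 - <<'E'
from h import *
import cv2
from cell import readout
def crop(im,x,y,w,h,s): return cv2.resize(im[y:y+h,x:x+w],None,fx=s,fy=s,interpolation=cv2.INTER_CUBIC)
a=vision.get_image("side")[:,:,::-1]
cv2.imwrite("pics/side7.png",a)
cv2.imwrite("pics/c7.png",crop(a,225,270,80,100,6))
p=readout.observe();print(p["position"],p["ee_rot"],p["force"],p["width"])
E
```

```text
[ 0.45014933 -0.33270073  0.05302625] [3.12143597e+00 3.51527354e-01 7.64942415e-04] [0.79913473 0.05129178 0.02236602] 0.9999642091831104
```

View pics/c7.png

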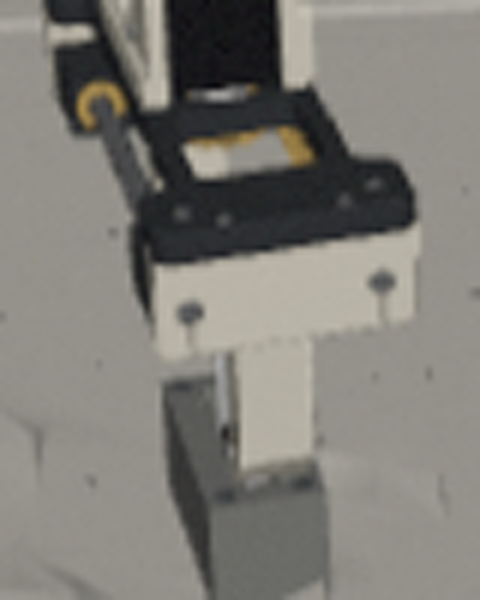

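The fingers stand astride the pads, clear of the rest and head. Closing gently.

Call:
{"op": "carry_out", "data": {"increments": [0,0,0,0,0,0,0,0,0,0,0,0,0,0,0,0,0,0,0,0,0,0,0,0,0,0,0,0,0,0], "grip": 0.56, "newtons": 12}}

```text
clock: 17.38
position: [0.4499, -0.3326, 0.0527]
ee_rot: [3.122, 0.352, 0.0]
force: [-0.5, 0.5, 0.7]
width: 0.506
gripper_force: 0.1
```

Call:
{"op": "carry_out", "data": {"increments": [0,0,0,0,0,0,0,0,0,0,0,0,0,0,0,0,0,0,0,0,0,0,0,0], "grip": 0.624}}

```text
clock: 17.88
position: [0.4499, -0.3325, 0.0526]
ee_rot: [-3.122, -0.352, 0.0]
force: [1.0, 0.5, -0.1]
width: 0.378
gripper_force: 5.2
```

Call:
{"op": "carry_out", "data": {"increments": [0,0,3,0,0,0,0,0,7,0,0,0,0,0,12,0,0,0,0,0,15,0,0,0,0,0,15,0,0,0,0,0,15,0,0,0,0,0,15,0,0,0,0,0,12,0,0,0,0,0,8,0,0,0,0,0,4,0,0,0,0,0,0,0,0,0], "grip": 0.626}}

```text
clock: 19.25
position: [0.4498, -0.3326, 0.1586]
ee_rot: [3.122, 0.352, -0.0]
force: [-0.0, 0.5, -1.1]
width: 0.375
gripper_force: 5.4
```

Call:
{"op": "carry_out", "data": {"increments": [5,10,0,0,0,-0.016,8,16,0,0,0,-0.016,8,16,0,0,0,-0.016,8,16,0,0,0,-0.016,8,16,0,0,0,-0.016,8,16,0,0,0,-0.016,8,16,0,0,0,-0.016,8,16,0,0,0,-0.016,8,16,0,0,0,-0.016,8,16,0,0,0,-0.016,8,16,0,0,0,-0.016,8,16,0,0,0,-0.016,8,16,0,0,0,-0.016,8,16,0,0,0,-0.016,8,16,0,0,0,-0.016,8,16,0,0,0,-0.016,8,16,0,0,0,-0.016,8,16,0,0,0,-0.016,5,8,0,0,0,-0.016,0,0,0,0,0,-0.007]}}

```text
clock: 21.75
position: [0.5959, -0.0416, 0.1583]
ee_rot: [-3.138, 0.135, 0.001]
force: [-0.6, -0.2, 0.0]
width: 0.376
gripper_force: 5.4
```

Call:
{"op": "carry_out", "data": {"increments": [0,0,-8,0,0,0,0,0,-12,0,0,0,0,0,-14,0,0,0,0,0,-14,0,0,0,0,0,-10,0,0,0,0,0,-6,0,0,0,0,0,0,0,0,0,0,0,0,0,0,0]}}

```text
clock: 22.75
position: [0.5962, -0.0425, 0.0951]
ee_rot: [-3.139, 0.136, -0.001]
force: [-0.1, -0.9, -0.5]
width: 0.374
gripper_force: 5.4
```

```bash
python3 - <<'E'
from h import *
import cv2
from cell import readout
def crop(im,x,y,w,h,s): return cv2.resize(im[y:y+h,x:x+w],None,fx=s,fy=s,interpolation=cv2.INTER_CUBIC)
a=vision.get_image("side")[:,:,::-1];b=vision.get_image("top")[:,:,::-1]
cv2.imwrite("pics/side8.png",a);cv2.imwrite("pics/top8.png",b)
cv2.imwrite("pics/c8.png",crop(a,290,220,80,75,8))
p=readout.observe();P=p["position"];R=cv2.Rodrigues(p["ee_rot"])[0]
print(P,np.degrees(np.arctan2(R[1,0],R[0,0])),p["width"]*92,p["gripper_force"])
c=lambda q:((q-[290,220]+.5)*8-.5).round(1).tolist()
dz=.0447
print("tips",[c(proj("side",P+R[:,1]*d+R[:,2]*dz)) for d in(-.011,.011)])
print("wells",c(proj("side",place([.5957,-.0423,np.radians(-4.8)],[(0,11,20),(0,-11,20)]))))
E
```

```text
[ 0.59622261 -0.04251357  0.09514558] -4.965861211155744 34.45469375103039 5.43576255440712
tips [[[316.0, 361.1]], [[316.5, 392.6]]]
wells [[314.6, 456.0], [315.4, 488.7]]
```

View pics/c8.png

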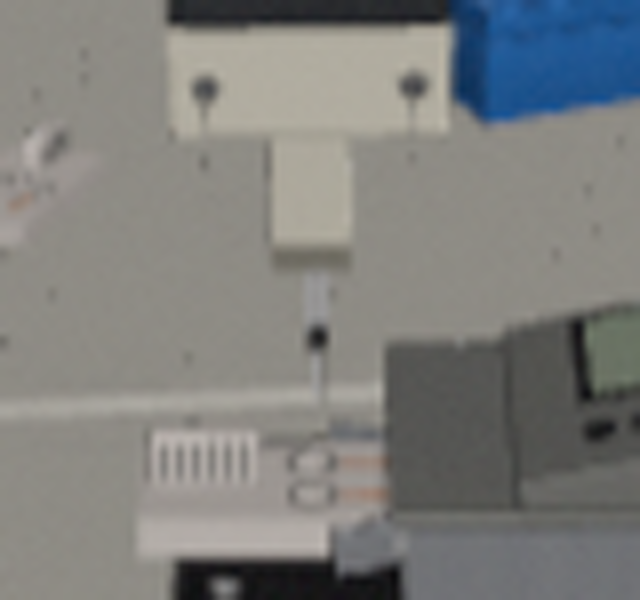

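Crop: the near pin runs down at (317,337)→(321,400), with the wells at (312,461) and (312,494). It looks slightly to +x, so I'll measure the pins by differencing against the earlier frames, by code.

```bash
cat > tip.py <<'E'
from h import *
import cv2
from cell import readout
bg=np.mean([cv2.imread(f"pics/side{k}.png").astype(float) for k in(5,6,7)],0)
im=np.mean([vision.get_image("side")[:,:,::-1].astype(float) for _ in range(8)],0)
np.save("pics/im.npy",im)
d=(im-bg).sum(2)
np.set_printoptions(linewidth=200)
x0,x1,y0,y1=324,337,int(__import__("sys").argv[1]),int(__import__("sys").argv[2])
for v in range(y0,y1):
    r=d[v,x0:x1];w=np.clip(np.abs(r)-25,0,None)
    print(v,r.astype(int),round(float((w*np.arange(x0,x1)).sum()/max(w.sum(),1)),2))
p=readout.observe();P=p["position"];R=cv2.Rodrigues(p["ee_rot"])[0];print(P,p["width"]*92)
print([proj("side",P+R[:,1]*e+R[:,2]*.0447)[0].round(1) for e in(-.011,.011)])
E
python3 tip.py 252 284
```

```text
252 [ -95 -108 -108 -108 -108 -107 -108  -68 -103  -69  -14   -8   -6] 328.18
253 [ -74  -77  -78 -107  -75  -65  -36  -42  -74  -52  -15   -9   -9] 327.77
254 [-24 -27 -29 -82 -12  -5  36 -17 -24 -21 -10  -8  -6] 327.34
255 [ -8  -9  -8 -64  13  15  60   0  -9  -9  -6 -10 -10] 328.42
256 [ -8  -8  -9 -57  13  16  55  -5  -9  -8  -8  -6  -9] 328.45
257 [-12  -8 -10 -59  15  18  53  -6  -8  -8  -7  -8  -9] 328.37
258 [ -8  -9  -7 -51  18  18  49   0  -8  -9  -7  -7  -7] 328.43
259 [-11  -7 -10 -48  15  16  50   0  -8  -7 -12  -8 -10] 328.58
260 [ -9  -8  -7 -47 -37 -84 -23 -13  -9  -7  -6 -10  -6] 328.39
261 [  -9  -10   -8  -24 -143 -265 -182  -21   -8   -8   -8   -8  -11] 329.07
262 [  -9   -8   -7   -8 -194 -330 -232  -26   -7   -8   -7   -8  -10] 329.06
263 [  -8  -10  -10   -9 -159 -219 -138  -20   -8  -11   -8  -10   -6] 328.95
264 [ -8  -7  -9 -10 -87 -25 -72 -18  -8 -10  -7 -11 -11] 328.86
265 [ -9  -9  -8  -8 -61  34 -60 -18  -8  -8 -10 -10  -9] 328.99
266 [ -9  -7  -7  -8 -61  33 -49 -17  -7  -8  -7  -9  -9] 328.83
267 [ -8  -9  -9  -8 -59  30 -36 -13  -9  -6  -7  -9  -8] 32
[... 391 characters left out ...]
 -9  -9  -6 -10  -5 -11  -8  -8 -10] 0.0
275 [ -9 -11  -4  -8 -12  -8  -6  -9  -9  -9  -8  -9  -9] 0.0
276 [ -9  -8  -7  -7  -9  -9 -10 -10  -8  -7  -9  -8 -12] 0.0
277 [-11  -9  -9 -10 -10  -8 -10  -9  -9  -9  -9 -10  -8] 0.0
278 [ -9  -8  -9  -9 -10  -8 -11  -8 -11  -5  -8  -7 -10] 0.0
279 [ -9 -10  -9  -9  -8  -8  -7  -7 -10  -9  -9  -9  -8] 0.0
280 [ -9 -10  -9 -10  -6  -8  -9  -8  -9 -10 -10  -8 -11] 0.0
281 [ -9  -9 -12  -9 -13 -10  -8  -5  -9  -9 -10  -8 -10] 0.0
282 [ -9 -10  -6  -9  -8  -8  -9  -8  -8  -5  -9  -8  -6] 0.0
283 [-11 -10  -9  -9  -5 -10  -9  -9  -9  -9 -10  -9  -9] 0.0
[ 0.59588632 -0.04257381  0.09468719] 34.4438244045291
[array([328.9, 264.9]), array([329. , 268.8])]
```

```bash
python3 - <<'E'
from h import *
import cv2
bg=np.mean([cv2.imread(f"pics/side{k}.png").astype(float) for k in(5,6,7)],0)
for v in range(273,286): print(v,bg[v,322:337].sum(1).astype(int))
t=cv2.imread("pics/top5.png").astype(float)
o=t[:,:,2]-t[:,:,0]; m=o[222:230,330:352]; print(m.astype(int))
E
```

```text
273 [420 420 425 422 421 422 423 425 422 353 343 351 365 360 363]
274 [436 386 376 377 377 378 380 343 336 351 335 343 337 328 317]
275 [418 365 363 365 359 364 366 394 397 421 417 415 415 415 415]
276 [434 429 431 430 379 364 416 446 425 406 453 459 460 460 462]
277 [463 458 461 428 346 461 499 492 450 337 407 421 423 424 422]
278 [462 459 460 438 355 443 471 467 414 350 422 432 435 435 436]
279 [464 458 461 460 430 432 442 444 422 426 458 459 459 460 460]
280 [450 459 460 460 416 398 410 411 421 405 454 460 460 459 460]
281 [450 459 460 459 354 461 486 475 450 347 407 429 430 414 415]
282 [458 459 460 461 357 429 468 465 433 359 421 438 440 431 429]
283 [459 461 460 459 430 419 416 420 431 427 456 459 461 460 460]
284 [482 482 484 482 482 480 470 471 481 482 481 481 490 437 401]
285 [514 514 514 515 516 517 515 515 515 444 451 454 417 361 343]
[[  8  15  17  13  11  19  21  13  17  17  15  15  10  27  34  14  15  15
   14  13   3  -2]
 [  4  13  18  11   4   5  10   2  11  14  16  11   4   2   3   5  16  18
   16   9   1  -1]
 [  4  15  13  13  49  95  92  45   4  15  14   8  14  63  58  13   6  16
   12   8   4   2]
 [  8  13  11  20  79 119 115  76  15  12  13  14  57 111 108  58   3  15
   15   7   5   1]
 [  5  15  15  18  70 122 125  83  17  14  13  20  81 123 120  83  12  15
   12   6  -1   4]
 [  8  15  14  13  13  35  37  14  11  14  15   9  22  72  87  39   9  13
   12   8   3   0]
 [  6  15  15  13  12  11  12   9  14  17  13  10  11  11  15  13  11  16
   14   7   2   2]
 [  9  13  15  13  16  13  16  14  14  14  15  13  12  11  11  14  14  15
   13   3   1   4]]
```

Pins are where predicted, u≈329.05. The wells are centred at u≈328.55, so I need about 1 mm in -x. I'll shift and lower in two stages; tip goal is z≈16 mm, with the floor at 13 and the mouth at 20.

Call:
{"op": "carry_out", "data": {"increments": [-1,0.6,0,0,0,0,0,0,-6,0,0,0,0,0,-8,0,0,0,0,0,-8,0,0,0,0,0,-4,0,0,0,0,0,0,0,0,0,0,0,0,0,0,0]}}

```text
clock: 24.12
position: [0.5951, -0.0419, 0.0688]
ee_rot: [3.139, -0.136, 0.001]
force: [0.4, 0.7, -0.9]
width: 0.373
gripper_force: 5.4
```

```bash
python3 tip.py 266 285
```

```text
266 [ -8  -6  -6 -19  15  22  32  -2  -6  -4  -7  -8  -6] 330.0
267 [ -8  -5  -7 -20  13  18  36  -1  -4  -3  -7  -6  -5] 330.0
268 [ -5  -7  -8 -38 -36 -35 -11  -6  -8  -9  -7  -5  -6] 327.92
269 [ -7  -6  -7 -55 -76 -73 -45  -9  -7 -11  -9  -5  -8] 328.4
270 [ -7  -7  -8 -42 -71 -73 -25  -8  -6  -7 -10  -8  -9] 328.28
271 [  -8  -10   -8  -30 -152 -171   -5   -5   -8   -6   -6  -10   -6] 328.5
272 [  -7   -7   -6  -17 -248 -348  -63   -9   -5   -6   -6   -8   -7] 328.68
273 [  -9   -6   -5   -5 -222 -335 -114  -17   -9   -5   -5   -5   -9] 328.82
274 [  -4   -4   -5   -5 -113  -17  -46  -12   -3   -9   -6   -7   -9] 328.4
275 [ -8  -9  -3  -6 -11  32   1  -8  -5  -7  -7  -8  -6] 329.0
276 [ -7  -6  -6  -5 -33  11  -4  -6  -6  -6  -6  -7  -8] 328.0
277 [ -8  -6  -7  -9 -80 -27  -9  -7  -8  -7  -6  -8  -7] 328.05
278 [ -7  -7  -7  -6 -72 -33 -12  -5  -6  -4  -7  -6  -8] 328.15
279 [ -8  -7  -6  -5 -64  12  -2  -7  -7  -5  -6  -7  -7] 328.0
280 [ -7  -6  -6 -10 -35   9  -4  -5  -7  -8  -7  -6  -5] 328.0
281 [ -9  -5  -9  -6 -11  -7  -6  -4  -7  -7  -7  -5  -6] 0.0
282 [-8 -9 -3 -7 -7 -8 -4 -6 -5 -4 -6 -7 -7] 0.0
283 [-6 -7 -6 -6 -2 -7 -6 -6 -8 -7 -9 -7 -7] 0.0
284 [ -9  -8  -8  -6  -8  -8  -8  -8  -6  -7  -6  -6 -10] 0.0
[ 0.5949405  -0.04195529  0.06876918] 34.447606808583444
[array([328.6, 274.9]), array([328.6, 279. ])]
```

Aligned: the pin is at u 328.5, and its end at row ~280 heads for the well centre at row 281.6. Final lowering, then hold.

Call:
{"op": "carry_out", "data": {"increments": [0,0,-2.5,0,0,0,0,0,-2.5,0,0,0,0,0,-2,0,0,0,0,0,-1.3,0,0,0,0,0,0,0,0,0,0,0,0,0,0,0]}}

```text
clock: 25.28
position: [0.5949, -0.042, 0.0604]
ee_rot: [3.139, -0.136, 0.0]
force: [0.3, -0.1, -0.3]
width: 0.376
gripper_force: 5.4
```

Call:
{"op": "carry_out", "data": {"increments": [0,0,0,0,0,0,0,0,0,0,0,0,0,0,0,0,0,0,0,0,0,0,0,0,0,0,0,0,0,0,0,0,0,0,0,0,0,0,0,0,0,0,0,0,0,0,0,0]}}

```text
clock: 26.28
position: [0.5949, -0.042, 0.0604]
ee_rot: [3.139, -0.136, 0.0]
force: [0.5, -0.3, -0.2]
width: 0.375
gripper_force: 5.4
```

```bash
python3 tip.py 272 287
```

```text
272 [-7 -7 -4 -9 14 17  6 -1 -3 -6 -6 -6 -5] 0.0
273 [ -9  -5  -3 -10  12  15   5  -3  -8  -5  -4  -5  -7] 0.0
274 [ -3  -6  -4 -12 -61 -31  74   4  -3  -7  -5  -6  -7] 329.14
275 [  -7   -9   -3   -9 -213 -311  -32   -8   -6   -6   -5   -7   -6] 328.63
276 [  -6   -7   -7   -4 -261 -368 -102  -16   -5   -6   -6   -9   -8] 328.76
277 [  -8   -7   -8   -8 -158 -179  -39   -8   -8   -6   -7   -7   -6] 328.61
278 [ -6  -5  -7  -7 -78 -69 -17  -4  -7  -4  -6  -7  -6] 328.46
279 [ -7  -7  -5  -7 -46 -16  -8  -4  -9  -6  -5  -7  -6] 328.0
280 [ -6  -6  -5  -8 -15  10  -4  -4  -7  -9  -8  -6  -7] 0.0
281 [ -7  -5  -9  -6 -60 -32  -8  -5  -7  -6  -6  -6  -8] 328.17
282 [ -8  -9  -2  -6 -71 -51 -11  -9  -7  -3  -6  -6  -5] 328.36
283 [ -7  -7  -5  -6 -23 -18  -7  -5  -7  -6  -7  -5  -7] 0.0
284 [-9 -7 -4 -6 -6 -8 -7 -6 -6 -6 -5 -8 -7] 0.0
285 [-6 -6 -7 -8 -6 -6 -6 -6 -6 -3 -4 -3 -4] 0.0
286 [-6 -7 -6 -8 -6 -7 -6 -6 -7 -6 -1 -1 -3] 0.0
[ 0.59488416 -0.04195784  0.0603657 ] 34.12033180220638
[array([328.6, 278.2]), array([328.6, 282.3])]
```

Call:
{"op": "carry_out", "data": {"increments": [0,0,0,0,0,0,0,0,0,0,0,0,0,0,0,0,0,0,0,0,0,0,0,0,0,0,0,0,0,0,0,0,0,0,0,0,0,0,0,0,0,0,0,0,0,0,0,0,0,0,0,0,0,0,0,0,0,0,0,0,0,0,0,0,0,0,0,0,0,0,0,0,0,0,0,0,0,0,0,0,0,0,0,0,0,0,0,0,0,0,0,0,0,0,0,0,0,0,0,0,0,0,0,0,0,0,0,0,0,0,0,0,0,0,0,0,0,0,0,0]}}

```text
clock: 29.18
position: [0.5949, -0.042, 0.0603]
ee_rot: [3.139, -0.136, -0.0]
force: [-1.4, -0.7, -0.2]
width: 0.375
gripper_force: 5.4
```

```bash
python3 -c "
from cell import arm,readout
o=readout.observe();print(o['clock'],o['width']*92,o['force']);print(arm.sign_off())"
```

```text
29.175 34.50902611296061 [-1.43353322 -0.7073787  -0.19480205]
the job is handed in; nothing more can be done
None
```

I handed the job in at 29.2 s: the cartridge is home in the reader, and the squeezed tweezers (34.5 mm over the pads, about 22 mm tip gap) were held in the wells for over 3 s with no sign of contact. Side to side across the wells, the tips' centring rests on the arm's position reading, good to roughly 1.5 mm, because the cameras could not confirm it more closely.

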